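# Clamp a stuck pepper mill in the jar vice, crack its head loose, release it

### The job

The head of the pepper mill is stuck, and I want to refill it. Swing the jar vice's lever shut until it goes over centre and locks fully home on the mill, turn the head at least an eighth of a turn anticlockwise while the mill is held, then flick the release lever's tab so that the clamp springs open and leaves the mill standing free where it is, upright. Feel your way: the lever's setting is not known, and nothing of the vice should be pushed with more than about 20 N, and leave the other things alone.

Things in the scene. Friction and masses are not known exactly. Their poses are not given: they have to be found in the camera images.
- vice: Jar vice fixed on the hob: wooden board 170x290 mm, 18 thick, with an aluminium clamp on it, up to 112 mm above the hob. Origin: centre of its underside; unturned, its x is ahead of the robot, y left. Positions 'on the vice' are in mm in its axes. Left, the fixed V jaw; opposite it a sprung rubber pad, 44 mm wide, is driven toward +y by the lever, through a crank and a toggle link.
- v_jaw: The vice's fixed V jaw: two rubber-lined cheeks, to 78 mm above the hob, open toward -y. Its frame is the vice's. A mill 50 mm thick seats in it at (0, 75) on the vice.
- lever_pivot (a point): Upright pivot of the clamping lever, at (0, -115) on the vice, 73 mm above the hob, in its handle's plane: a ribbed grey bar 16 mm thick (level), 64 to 82 mm above the hob, 38 to 118 mm from the pivot. Open, it points somewhere from 75 to 129 degrees anticlockwise (from above) of the vice's +y, so roughly to the robot, and stays put. It closes clockwise, pushed at its right side.
- spindle_guide (a point): Aluminium block at (0, -11), fixed, guiding the spindle between lever and pad. The handle is an indexed one: its setting on the crank differs by 17 degrees either way and is not measured. Past a light swing the effort, 100 mm from the pivot, grows to 5 to 12 N over 20 degrees, fades over the next 20 to nothing at dead centre; 4 degrees on is a hard stop, with the handle 23 to 59 degrees anticlockwise of +y. Short of centre it springs back.
- pepper_mill: The pepper mill: 124 mm tall, round glass body 50 mm thick with dark corns, black head; about 0.23 kg. Origin: centre of its underside; z is its axis. It stands loose on the board between the jaws, up to 13 mm short of its seat.
- release (a joint): Release lever: a small rocker beside the spindle, upright pivot at (-28, -37) on the vice. 0 = rest, sprung back; grows as its tab is pushed, 2 to 5 N; hard stop at 0.35. Between 0.09 and 0.2 its nose kicks the locked crank back over centre; the clamping lever then springs open by itself, toward the robot and away from the tab.
- release_tab (a point): Middle of the ribbed upper half of the release lever's thumb tab: upright grey plate 6 mm thick, 26 wide, 50 to 112 mm above the hob, standing 30 mm higher than the handle; this point is 97 mm up, at (-45, 28) on the vice at rest. It faces -x (the robot); push its face toward +x, an arc of 67 mm radius: 5 to 13 mm until the clamp lets go, 23 to the stop. 45 mm are free before it.
- mill_head (a point): Centre of the mill's black grinder head: round, 49 mm in diameter, 36 mm tall, 106 mm above the mill's underside (about 124 above the hob), on the mill's axis.
- pepper_mill_cap (a joint): Turn of the head on the mill's body, 0 at the start (tight), grows anticlockwise from above (undoing). Stiff, 0.3 N m all the way; it does not come off in this job. A mill that is not clamped turns along with its head.
- teaspoon: Steel teaspoon, 130 mm, lying on the board behind the clamp. Leave alone.
- honey_jar: Honey jar, 64 mm in diameter, 97 mm tall, standing on the hob. Leave alone.
- rice_bowl: White rice bowl with a green band, 115 mm across, 52 mm tall, on the hob. Leave alone.
- spice_jar_1: Spice jar with a black cap, 41 mm in diameter, 105 mm tall, on the hob. Leave alone.
- spice_jar_2: Spice jar with a black cap, 41 mm in diameter, 105 mm tall, on the hob. Leave alone.
- seed_box: Small carton, 50 x 31 x 80 mm, standing on the hob. Leave alone.
There are look-alikes about, which are no part of the job. What is shaped like the pepper_mill but green or purple is not meant.

How it is judged:
By the outcome, as a careful person would: the job done as asked, in the order asked, and still so for the second after the job is handed in, with the robot touching nothing.
It also fails if it takes over 72 s, if anything falls off the work surface, if the arm or the gripper's body presses on something with over 40 N, if the wrist force passes 120 N, or if a joint passes its speed limit or range.

### The arm

A 7-joint arm with a two-finger parallel gripper is mounted at the origin on a cart in front of the work surface, level with it; the furniture and walls round the work are solid. World frame = base frame: x ahead of the robot, y to its left, z up, the work surface at z = 0. Lengths are in m, angles in rad, forces in N, time in s.
With the tool pointing down it reaches from about 0.4 to 0.9 m from the base axis. Payload 5.5 kg.
Tool frame: the origin (TCP) lies midway between the tips of the shut fingers; the grasp point (between the pads) lies 19 mm behind it (manip.grip_depth is the distance from the TCP to the grasp point, in m); z points along the fingers, x is the direction in which the jaws open and shut, and the axes are right-handed (so a half turn about z gives the same grasp; the last joint's range is limited). The gripper opens to 92 mm and grips with 3 to 60 N. Pads are 19 mm wide; open, the fingers measure 130 mm over their backs; the gripper's body (75 mm by 190 mm) begins 47 mm behind the grasp point.
Start: joints at [1.503, 0.501, -0.427, 1.55, 0.221, 1.138, -0.21], TCP at [0.211, -0.615, 0.202] pointing down, gripper open.
Joint ranges: [-2.88, 2.88], [-0.31, 2.03], [-1.54, 1.56], [0.2, 2.42], [-1.41, 4.55], [0.19, 2.02], [-2.57, 2.57]. Speed limits (rad/s): [2.57, 2.57, 3.14, 3.14, 3.14, 3.14, 3.14].

### API

Orientations are given as a unit quaternion [x, y, z, w].
In Python, from bench import manip, effector, viewer gives the robot as it stands. Calls block until the motion is done:
- manip.move_pose(position, orientation): joint-space move of the TCP to a pose.
- manip.servo_line(position, ori=None, vel=0.15): straight line of the TCP; ori=None keeps the orientation; vel is the mean speed in m/s.
- manip.movej(angles): joint-space move.
- effector.open_jaws() and effector.close(f_grip=None): open the fingers fully, or close them until they stop; f_grip is the grip in N (None keeps the last).
- manip.sleep(seconds).
- manip.solve_ik(position, orientation): joint angles nearest the present ones, or None.
- viewer.get_image(name): name is "scene" or "top" or "wrist"; returns the picture (384x512x3 uint8, red, green, blue); there is no depth.
- viewer.get_calibration(name): a dict with "vfov" (degrees; the focal length in pixels is half the picture's height over the tangent of half this angle, whatever the lens; pixels are square), "cx", "cy" (the principal point, pixels), "dist_coeffs" ([k1, k2, p1, p2, k3] as OpenCV has them; the pictures are not rectified), "eye" and "attitude" of the camera in the world. Camera axes: x right, y down, z forward; pixel columns grow to the right and rows downward; lengths in m; the calibration is good to about 2 mm. A picture is of the moment at which its call begins: read the wrist's pose just before it. get_calibration takes no time and is no camera call; for the wrist camera it gives the pose at the moment of the call.
A pose or a line that the arm cannot do raises manip.PlanningError and nothing moves.
- manip.hand_in(): hands the job in, once; it reports no verdict.
Readings, each from a call of its own:
- manip.current_clock(): time.
- manip.current_q(): joint angles.
- manip.current_joint_velocities(): joint speeds.
- manip.current_tau(): joint torques, N m.
- manip.current_tool_pos(): TCP position.
- manip.current_tcp_rot(): TCP orientation.
- manip.current_force(): force on the tool from outside, world axes, zero at the start.
- manip.current_wrist_torque(): the same for the moment, N m.
- manip.current_finger_gap(): finger opening in m.
Only numpy, scipy, OpenCV 4.12 (cv2) and the standard library are available. Lean on these libraries where they do the work, as an engineer would, in place of code of your own. Each camera call takes 0.05 s, during which the arm holds its last target. There are 200 camera calls.

## Working session

There is one attempt and no reset: what is moved stays moved. The work goes in short steps, each a Python script; the robot and the scene stay as the last script left them, time stands still between calls to the robot, and variables do not carry over. Pictures are saved under pics/ and viewed, about 8 in all and at most 12, crops included, and the job is handed in when it is done.

```bash
ls; mkdir -p pics; python3 - <<'E'
from bench import manip, effector, viewer
import cv2
for n in ("scene","top"):
    im=viewer.get_image(n); cv2.imwrite(f"pics/{n}0.png",im[:,:,::-1]); 
    c=viewer.get_calibration(n); print(n,c)
print(manip.current_clock(), manip.current_tcp_rot(), manip.current_force())
E
```

```text
pics
scene {'vfov': 51.61784513569537, 'cx': 256.5447322098199, 'cy': 192.9148520808159, 'dist_coeffs': array([-0.01908622,  0.        ,  0.        ,  0.        ,  0.        ]), 'eye': array([ 0.02919656, -0.55078945,  0.49439728]), 'attitude': array([ 0.79227952, -0.31331461,  0.18628009, -0.48931262])}
top {'vfov': 45.52653090751063, 'cx': 259.4818875347261, 'cy': 193.90158060544465, 'dist_coeffs': array([-0.17429194,  0.        ,  0.        ,  0.        ,  0.        ]), 'eye': array([0.46733173, 0.00236394, 1.08371836]), 'attitude': array([-0.70406392,  0.70896474, -0.02520506,  0.03205782])}
0.1 [ 8.13888336e-01 -5.81020651e-01 -7.01773751e-04 -5.36576833e-04] [ 0.44445535 -0.24783683 -0.28238838]
```

View pics/top0.png

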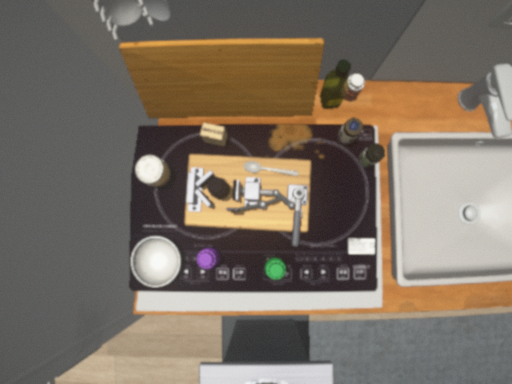

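View pics/scene0.png

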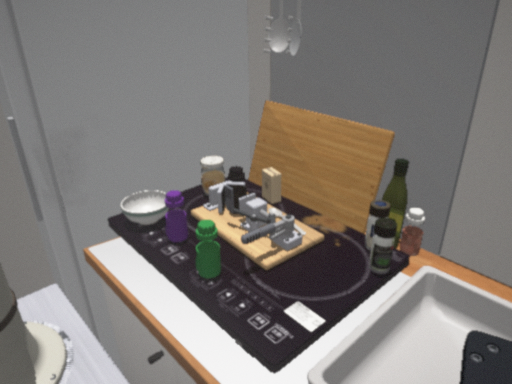

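```bash
cat > h.py <<'E'
from bench import manip, effector, viewer
import cv2, numpy as np
from scipy.spatial.transform import Rotation as R
def K(c):
    f=192/np.tan(np.radians(c["vfov"]/2)); return np.array([[f,0,c["cx"]],[0,f,c["cy"]],[0,0,1]])
def cast(c,px,z):
    p=cv2.undistortPoints(np.float64(px).reshape(-1,1,2),K(c),c["dist_coeffs"])[:,0]
    d=R.from_quat(c["attitude"]).apply(np.c_[p,np.ones(len(p))]); e=c["eye"]
    return e+d*((z-e[2])/d[:,2])[:,None]
def proj(c,P):
    r=R.from_quat(c["attitude"]).inv(); P=np.atleast_2d(P)
    q=r.apply(P-c["eye"]); return cv2.projectPoints(q,np.zeros(3),np.zeros(3),K(c),c["dist_coeffs"])[0][:,0]
E
python3 - <<'E'
from h import *
c=viewer.get_calibration("top"); im=cv2.imread("pics/top0.png")
hsv=cv2.cvtColor(im,cv2.COLOR_BGR2HSV)
m=cv2.inRange(hsv,(8,70,90),(28,255,255)); 
roi=np.zeros_like(m); roi[149:245,175:320]=255; m&=roi
m=cv2.morphologyEx(m,cv2.MORPH_OPEN,np.ones((3,3)))
pts=np.argwhere(m)[:,::-1]
P=cast(c,pts,0.018)[:,:2]
rr=cv2.minAreaRect(np.float32(P*1000)); print(rr, cv2.boxPoints(rr))
crop=cv2.resize(im[140:285,175:320],None,fx=4.1,fy=4.1,interpolation=cv2.INTER_CUBIC)
cv2.imwrite("pics/c1.png",crop)
E
```

```text
((567.573974609375, 40.26301574707031), (293.0746765136719, 193.41384887695312), 86.44548797607422) [[ 461.96805   -99.996765]
 [ 655.0098   -111.98807 ]
 [ 673.17993   180.5228  ]
 [ 480.13812   192.5141  ]]
```

View pics/c1.png

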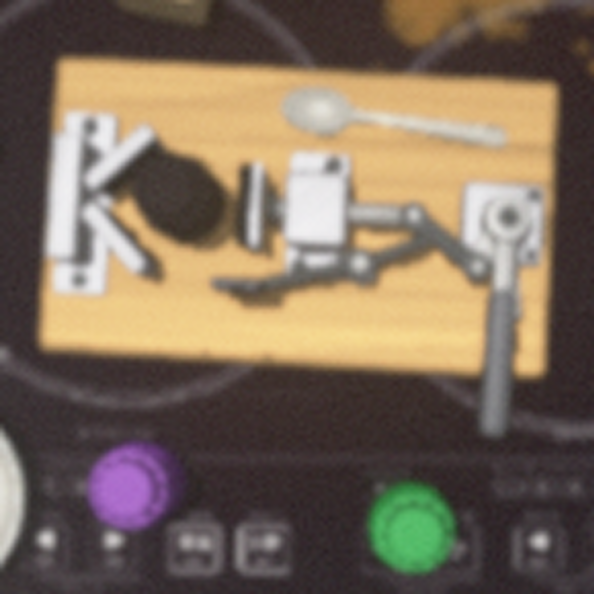

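```bash
python3 - <<'E'
from h import *
c=viewer.get_calibration("top")
u=lambda *p: np.float64(p)/4.1+[175,140]-0.4
B=cast(c,u((58,57),(558,82),(547,378),(40,350)),.018)[:,:2]
L=np.array([[85,145],[85,-145],[-85,-145],[-85,145]])/1000
rr=B.mean(0); H=(L.T@(B-rr)); th=np.arctan2(H[0,1]-H[1,0],H[0,0]+H[1,1])
Rm=np.array([[np.cos(th),-np.sin(th)],[np.sin(th),np.cos(th)]])
print("vice",rr,np.degrees(th)); print("res mm",(B-rr-L@Rm.T)*1000)
tov=lambda P:(P[:,:2]-rr)@Rm*1000
print("pivot",tov(cast(c,u((508,217)),.088)))
print("handle",tov(cast(c,u((503,290),(493,432)),.082)))
h=cast(c,u((178,197)),.135);print("head",h,tov(h))
print("tab top",tov(cast(c,u((218,285),(282,285)),.112)))
for n,p,z in (("purple",(128,485),.142),("green",(412,530),.142)):
    print(n,cast(c,u(p),z), tov(cast(c,u(p),z)))
print(manip.current_q())
E
```

```text
vice [0.55803441 0.03989047] -3.348451450142126
res mm [[-0.15148875 -0.1884983 ]
 [-0.33892479  1.04550004]
 [-0.08568205 -0.00370728]
 [ 0.5760956  -0.85329445]]
pivot [[  -0.80853794 -113.64833769]]
handle [[ -39.5331958  -113.18285657]
 [-115.39200878 -111.44213835]]
head [[0.55811589 0.09779629 0.135     ]] [[-3.30083825 57.81171794]]
tab top [[-45.99427498  36.73289172]
 [-44.26408335   3.51540957]]
purple [[0.41262396 0.1224484  0.142     ]] [[-149.98426774   73.9238173 ]]
green [[ 0.38961397 -0.01969413  0.142     ]] [[-164.65267866  -69.32001957]]
[ 1.50321719  0.50175552 -0.42679607  1.55133357  0.22079463  1.13832124
 -0.21028139]
```

```bash
cat >> h.py <<'E'
O=np.array([0.5580,0.0399]); TH=np.radians(-3.35)
Rv=np.array([[np.cos(TH),-np.sin(TH)],[np.sin(TH),np.cos(TH)]])
def w(x,y,z): # vice mm, z mm over hob -> world
    return np.r_[O+Rv@(np.array([x,y])/1000), z/1000]
def down(deg): # tool x at deg in vice axes
    p=np.radians(deg)+TH
    return R.from_matrix(np.c_[[np.cos(p),np.sin(p),0],[np.sin(p),-np.cos(p),0],[0,0,-1]]).as_quat()
def pf(a,gap=0,r=95): # finger-block centre (vice) to have its corner on the handle's right side
    a=np.radians(a); d=np.array([-np.sin(a),np.cos(a)]); n=np.array([np.cos(a),np.sin(a)])
    return np.array([0,-115])+r*d-(8+gap)*n-[19,9.5]
def force(n=3):
    return np.mean([manip.current_force() for _ in range(n)],0)
E
python3 - <<'E'
from h import *
c=viewer.get_calibration("top"); print("board base",cast(c,[[145,118],[318,115]],0))
print("honey",cast(c,[[152,170]],.097))
np.set_printoptions(precision=2,suppress=True)
for yaw in (0,180):
    for nm,P in (("pre",w(*pf(90,25),68)),("mid",w(*pf(60),68)),("end",w(*pf(23),68))):
        print(yaw,nm,P,manip.solve_ik(P,down(yaw)))
for y in range(-180,180,20): print("head",y,manip.solve_ik(w(0,75,116),down(y)))
for y in (0,90,-90,180): print("tab",y,manip.solve_ik(w(-55,28,92),down(y)))
E
```

```text
board base [[ 0.74438704  0.29246681  0.        ]
 [ 0.74642552 -0.13069405  0.        ]]
honey [[0.60198181 0.24787897 0.097     ]]
0 pre [ 0.43 -0.11  0.07] [ 0.91  0.45 -0.85  2.14  0.5   0.76 -0.32]
0 mid [ 0.45 -0.04  0.07] [ 0.79  0.47 -0.91  2.13  0.54  0.78 -0.52]
0 end [0.49 0.   0.07] [ 0.65  0.54 -0.88  2.04  0.57  0.83 -0.62]
180 pre [ 0.43 -0.11  0.07] [-0.57  0.46  0.92  2.18 -0.55  0.75 -2.48]
180 mid [ 0.45 -0.04  0.07] [-0.8   0.51  1.01  2.18 -0.63  0.78 -2.57]
180 end [0.49 0.   0.07] [-0.92  0.68  1.13  2.08 -0.81  0.91 -2.53]
head -180 [ 0.63  0.86 -1.3   1.8   0.89  1.22  2.13]
head -160 [-1.04  0.72  1.13  1.86 -0.75  1.07 -2.46]
head -140 [-0.66  0.48  0.53  1.85 -0.3   0.9  -2.49]
head -120 [-0.05  0.44 -0.25  1.83  0.14  0.89 -2.52]
head -100 [ 0.41  0.59 -0.87  1.81  0.53  0.99 -2.49]
head -80 [ 0.49  0.65 -1.    1.81  0.64  1.04 -2.22]
head -60 [ 0.55  0.72 -1.12  1.81  0.73  1.1  -1.94]
head -40 [ 0.56  0.74 -1.14  1.81  0.75  1.11 -1.61]
head -20 [ 0.56  0.73 -1.13  1.81  0.74  1.1  -1.25]
head 0 [ 0.56  0.73 -1.13  1.81  0.74  1.1  -0.9 ]
head 20 [ 0.55  0.72 -1.12  1.81  0.73  1.1  -0.55]
head 40 [ 0.53  0.7  -1.08  1.81  0.7   1.08 -0.17]
head 60 [ 0.48  0.64 -0.99  1.81  0.62  1.03  0.24]
head 80 [ 0.37  0.57 -0.81  1.81  0.49  0.98  0.69]
head 100 [ 0.38  0.57 -0.82  1.81  0.5   0.98  1.03]
head 120 [ 0.63  0.86 -1.3   1.8   0.89  1.22  1.09]
head 140 [ 0.63  0.86 -1.3   1.8   0.89  1.22  1.43]
head 160 [ 0.63  0.86 -1.3   1.8   0.89  1.22  1.78]
tab 0 [ 0.68  0.66 -1.13  1.98  0.73  0.99 -0.87]
tab 90 [ 0.63  0.61 -1.05  1.98  0.66  0.95  0.75]
tab -90 [ 0.56  0.55 -0.94  1.98  0.57  0.9  -2.31]
tab 180 [ 0.76  0.79 -1.3   1.98  0.88  1.1   2.15]
```

```bash
cat > push.py <<'E'
from h import *
effector.close(10)
q=down(0)
manip.move_pose(w(*pf(90,30),200),q)
manip.servo_line(w(*pf(90,30),68),vel=.15)
F0=force(); a=98.; peak=0; mn=99; log=[]; state="free"
print("t",manip.current_clock(),"F0",F0)
manip.servo_line(w(*pf(a),68),vel=.08)
while a>18:
    a-= {"free":1.0,"rise":0.6,"fade":0.3}[state]
    t0=manip.current_clock()
    manip.servo_line(w(*pf(a),68),vel=.03)
    na=np.radians(a); n=Rv@[np.cos(na),np.sin(na)]; F=force()-F0
    fn=-F[:2]@n; log.append((round(a,1),round(fn,2),round(np.linalg.norm(F),2),round(manip.current_clock(),2)))
    if state=="free" and fn>3: state="rise"
    if state!="free":
        peak=max(peak,fn)
        if peak>3.5 and fn<.6*peak: state="fade"
        if state=="fade": mn=min(mn,fn)
        if state=="fade" and fn>mn+8: print("HOME",a); break
    if np.linalg.norm(F)>17: print("LIMIT",a); break
print(state,peak,mn); print(*log[::4],log[-5:])
E
python3 push.py
```

```text
t 4.5417 F0 [ 0.35054782 -0.07400891 -0.20965509]
free 0 99
(97.0, np.float64(-0.06), np.float64(0.3), 5.15) (93.0, np.float64(0.31), np.float64(1.22), 6.15) (89.0, np.float64(0.11), np.float64(0.39), 7.15) (85.0, np.float64(1.08), np.float64(2.16), 8.15) (81.0, np.float64(0.35), np.float64(1.0), 9.15) (77.0, np.float64(-0.91), np.float64(1.24), 10.15) (73.0, np.float64(-0.02), np.float64(1.22), 11.15) (69.0, np.float64(-0.25), np.float64(0.8), 12.15) (65.0, np.float64(0.71), np.float64(1.11), 13.15) (61.0, np.float64(-1.05), np.float64(1.11), 14.15) (57.0, np.float64(0.09), np.float64(0.95), 15.15) (53.0, np.float64(-0.19), np.float64(1.29), 16.15) (49.0, np.float64(-0.61), np.float64(1.22), 17.15) (45.0, np.float64(0.25), np.float64(0.32), 18.15) (41.0, np.float64(1.01), np.float64(1.11), 19.15) (37.0, np.float64(0.31), np.float64(0.66), 20.15) (33.0, np.float64(1.52), np.float64(1.67), 21.15) (29.0, np.float64(0.5), np.float64(0.76), 22.15) (25.0, np.float64(-0.19), np.float64(0.46), 23.15) (21.0, np.float64(0.21), np.float64(0.64), 24.15) [(22.0, np.float64(1.0), np.float64(1.09), 23.9), (21.0, np.float64(0.21), np.float64(0.64), 24.15), (20.0, np.float64(1.33), np.float64(1.51), 24.4), (19.0, np.float64(0.63), np.float64(0.95), 24.65), (18.0, np.float64(0.23), np.float64(0.36), 24.9)]
```

```bash
python3 - <<'E'
from h import *
im=viewer.get_image("scene"); t=viewer.get_image("top")
a=cv2.resize(im[130:300,110:350],None,fx=2.4,fy=2.4,interpolation=cv2.INTER_CUBIC)
b=cv2.resize(t[140:285,175:320],(408,408),interpolation=cv2.INTER_CUBIC)
b=cv2.resize(b,(220,220)) if 0 else b
cv2.imwrite("pics/s1.png",np.hstack([cv2.resize(a,(392,278)),cv2.resize(b,(278,278))])[:,:,::-1] if 0 else np.hstack([a[:408,:390],b])[:,:,::-1])
print(manip.current_tool_pos(),w(*pf(18),68),manip.current_finger_gap())
E
```

```text
[0.49997633 0.00659598 0.06800081] [0.49999057 0.00661114 0.068     ] 0.0005098590775253057
```

View pics/s1.png

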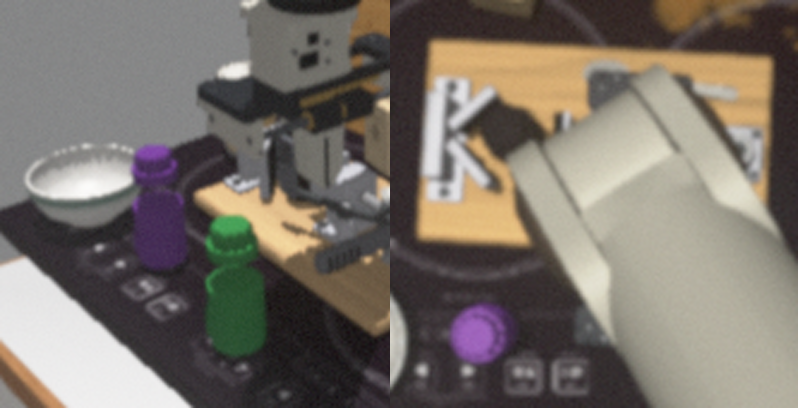

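```bash
python3 - <<'E'
from h import *
def pt(a,r,z,s=0):
    a=np.radians(a); d=np.array([-np.sin(a),np.cos(a)]); return w(*(np.array([0,-115])+r*d),z)
manip.servo_line(w(*(pf(18)),150),vel=.3)
manip.servo_line(w(-85,-175,140),vel=.3)
c=viewer.get_calibration("scene"); im=viewer.get_image("scene")
cv2.imwrite("pics/s2raw.png",im[:,:,::-1])
for a in (100,95,88,80,70): print(a,proj(c,[pt(a,118,64),pt(a,118,82)]).round(1).tolist())
b=cv2.resize(im[170:290,200:340],None,fx=5,fy=5,interpolation=cv2.INTER_CUBIC)
cv2.imwrite("pics/s2.png",b[:,:,::-1]); print(manip.current_clock())
E
```

```text
100 [[250.4, 249.9], [250.2, 241.9]]
95 [[246.5, 247.8], [246.2, 239.8]]
88 [[241.6, 244.5], [241.4, 236.6]]
80 [[237.2, 240.6], [236.9, 232.7]]
70 [[233.3, 235.3], [233.0, 227.6]]
26.1
```

View pics/s2.png

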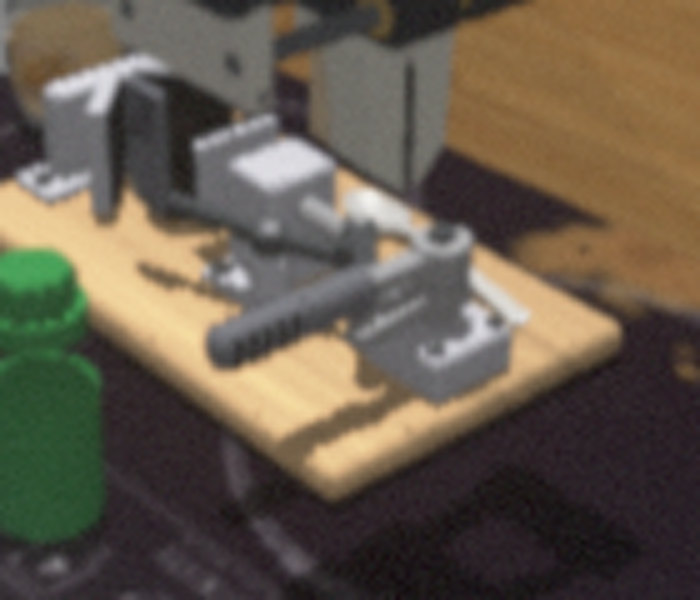

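```bash
python3 - <<'E'
from h import *
c=viewer.get_calibration("scene"); p=manip.current_tool_pos(); print(p,w(-85,-175,140),manip.current_finger_gap())
print(R.from_quat(manip.current_tcp_rot()).as_matrix().round(3))
X=R.from_quat(manip.current_tcp_rot()).as_matrix()
pts=[p+X@np.array(o)/1000 for o in ([0,0,0],[10,0,0],[-10,0,0],[0,9.5,0],[0,-9.5,0],[0,0,-66])]
print(((proj(c,pts)-[200,170])*5).round())
print("pivot check",((proj(c,[w(0,-115,90),w(-85,-145,18),w(85,-145,18)])-[200,170])*5).round())
E
```

```text
[ 0.46229145 -0.12881272  0.13918628] [ 0.46291908 -0.12983397  0.14      ] 0.000535837508941756
[[ 0.998 -0.058 -0.001]
 [-0.058 -0.998  0.002]
 [-0.001 -0.001 -1.   ]]
[[384. 239.]
 [405. 230.]
 [363. 248.]
 [402. 249.]
 [366. 228.]
 [387.  70.]]
pivot check [[442. 218.]
 [332. 478.]
 [626. 323.]]
```

View pics/s2raw.png

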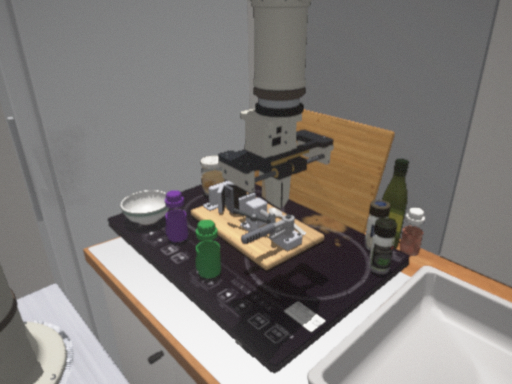

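```bash
python3 - <<'E'
from h import *
c=viewer.get_calibration("scene")
ims=[viewer.get_image("scene")]; P=[manip.current_tool_pos()]
manip.servo_line(w(*pf(90,30,85),90),vel=.2); manip.sleep(.1)
P.append(manip.current_tool_pos()); ims.append(viewer.get_image("scene"))
o=[]
for p,im in zip(P,ims):
    b=cv2.resize(im[160:280,210:330],None,fx=3.3,fy=3.3,interpolation=cv2.INTER_CUBIC)
    for dz,col in ((0,(255,0,0)),(.02,(0,255,0)),(.066,(255,255,0))):
        u=(proj(c,p+[0,0,dz])[0]-[210,160])*3.3; cv2.drawMarker(b,tuple(int(v) for v in u),col,0,12,1)
    o.append(b)
cv2.imwrite("pics/s3.png",np.hstack(o)[:,:,::-1]); print(P,manip.current_clock())
E
```

```text
[array([ 0.46272391, -0.12831223,  0.13950327]), array([ 0.4464821 , -0.11603104,  0.09116072])] 26.725
```

View pics/s3.png

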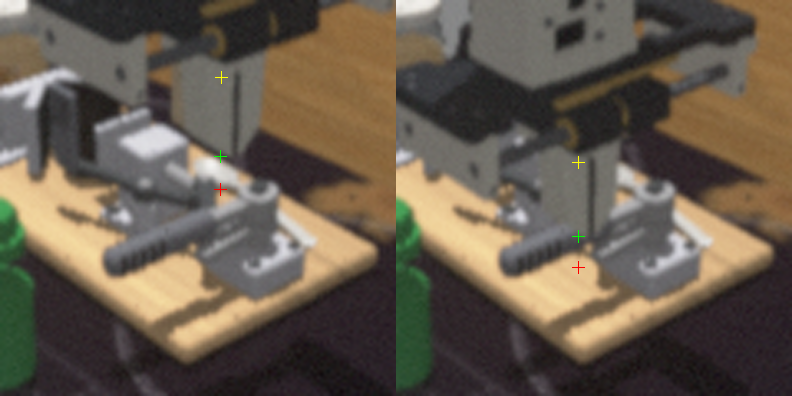

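```bash
cat > push2.py <<'E'
from h import *
Z=55
print(manip.grip_depth)
manip.servo_line(w(*pf(92,8),Z),vel=.12)
F0=force(); a=92.; peak=0; apk=0; mn=99; log=[]; state="free"
while a>19:
    if state=="free": s=3.
    elif state=="rise": s=1.5
    else: s=1.5 if apk-a<15 else .5
    a-=s
    try: manip.servo_line(w(*pf(a),Z),vel=.05)
    except manip.PlanningError as e: print(e); break
    na=np.radians(a); n=Rv@[np.cos(na),np.sin(na)]; F=force(4)-F0
    fn=-F[:2]@n; log.append((round(a,1),round(float(fn),1),round(float(np.linalg.norm(F)),1),state[:2]))
    if state=="free" and fn>3: state="rise"
    if state!="free":
        if fn>peak: peak,apk=fn,a
        if state=="rise" and peak>4 and fn<.65*peak and apk-a>5: state="fade"
        if state=="fade":
            mn=min(mn,fn)
            if fn>mn+7 and fn>6: print("HOME",a); break
    if state=="free" and a<45: print("no contact"); break
    if np.linalg.norm(F)>17.5: print("LIMIT",a); break
print(state,peak,apk,mn,manip.current_clock()); print(*log)
im=viewer.get_image("scene"); cv2.imwrite("pics/s4.png",cv2.resize(im[150:290,190:340],None,fx=4,fy=4,interpolation=cv2.INTER_CUBIC)[:,:,::-1])
E
python3 push2.py
```

```text
0.0188
fade 9.676416428740584 38.0 0.4491193971311301 37.625
(89.0, 0.6, 0.7, 'fr') (86.0, -0.7, 0.7, 'fr') (83.0, 0.5, 0.8, 'fr') (80.0, 0.8, 1.3, 'fr') (77.0, 0.7, 0.8, 'fr') (74.0, 0.4, 0.6, 'fr') (71.0, 1.4, 1.4, 'fr') (68.0, 0.1, 1.0, 'fr') (65.0, 0.4, 0.6, 'fr') (62.0, 0.9, 1.0, 'fr') (59.0, -0.3, 1.0, 'fr') (56.0, 2.6, 2.8, 'fr') (53.0, 3.5, 4.0, 'fr') (51.5, 4.3, 4.7, 'ri') (50.0, 6.0, 6.3, 'ri') (48.5, 5.5, 5.7, 'ri') (47.0, 6.7, 7.1, 'ri') (45.5, 8.0, 8.4, 'ri') (44.0, 8.1, 8.6, 'ri') (42.5, 8.1, 8.6, 'ri') (41.0, 9.1, 9.9, 'ri') (39.5, 9.2, 10.0, 'ri') (38.0, 9.7, 10.5, 'ri') (36.5, 8.1, 9.3, 'ri') (35.0, 9.5, 10.5, 'ri') (33.5, 9.6, 11.2, 'ri') (32.0, 8.6, 9.4, 'ri') (30.5, 7.6, 8.8, 'ri') (29.0, 6.9, 8.5, 'ri') (27.5, 5.8, 7.1, 'ri') (26.0, 5.0, 6.6, 'fa') (24.5, 3.9, 5.0, 'fa') (23.0, 3.0, 4.4, 'fa') (22.5, 3.5, 4.6, 'fa') (22.0, 2.9, 4.1, 'fa') (21.5, 3.2, 4.4, 'fa') (21.0, 1.3, 2.9, 'fa') (20.5, 1.7, 2.6, 'fa') (20.0, 1.6, 2.7, 'fa') (19.5, 0.8, 1.8, 'fa') (19.0, 0.4, 0.9, 'fa')
```

```bash
cat > push3.py <<'E'
from h import *
Z=55; a=19.; log=[]; F0=np.array([.35,-.07,-.2])
while a>6:
    a-=.6
    manip.servo_line(w(*pf(a),Z),vel=.05)
    na=np.radians(a); n=Rv@[np.cos(na),np.sin(na)]; F=force(4)-F0
    fn=-F[:2]@n; log.append((round(a,1),round(float(fn),1),round(float(np.linalg.norm(F)),1)))
    if fn>9 : print("HOME"); break
print(manip.current_clock(),*log)
im=viewer.get_image("scene"); cv2.imwrite("pics/s5.png",cv2.resize(im[150:290,190:340],None,fx=4,fy=4,interpolation=cv2.INTER_CUBIC)[:,:,::-1])
E
python3 push3.py
```

```text
HOME
40.425 (18.4, -0.1, 0.6) (17.8, 0.3, 1.1) (17.2, -1.0, 1.5) (16.6, 0.0, 0.1) (16.0, 0.5, 0.6) (15.4, 2.0, 2.4) (14.8, 4.5, 4.6) (14.2, 5.9, 6.0) (13.6, 6.9, 7.2) (13.0, 8.3, 8.7) (12.4, 9.3, 9.7)
```

```bash
cat > grip.py <<'E'
from h import *
a=np.radians(16); n=np.array([np.cos(a),np.sin(a)])
p=pf(16)
manip.servo_line(w(*(p-15*n),55),vel=.15)
manip.servo_line(w(*(p-15*n),170),vel=.3)
effector.open_jaws()
manip.move_pose(w(0,75,185),down(-85))
print(manip.current_clock())
im=viewer.get_image("scene"); wi=viewer.get_image("wrist"); cw=viewer.get_calibration("wrist")
a=cv2.resize(im[140:280,180:330],None,fx=2.6,fy=2.6,interpolation=cv2.INTER_CUBIC)
for x in (w(0,75,142),): 
    u=proj(cw,x)[0]; cv2.drawMarker(wi,tuple(int(v) for v in u),(255,0,0),0,14,1)
cv2.imwrite("pics/g1.png",np.hstack([a,cv2.resize(wi,(390,364))[:a.shape[0]] if a.shape[0]<=364 else cv2.resize(wi,(390,a.shape[0]))])[:,:,::-1])
E
python3 grip.py
```

```text
44.1583
```

View pics/g1.png

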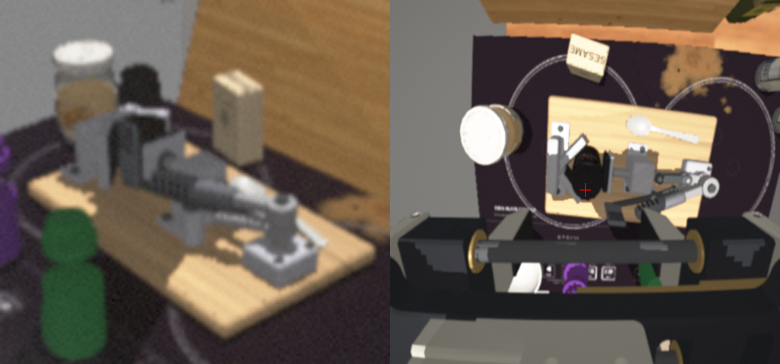

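```bash
python3 - <<'E'
from h import *
cw=viewer.get_calibration("wrist"); cs=viewer.get_calibration("scene")
s=np.array([390/512,364/384])
L=dict(tl=(85,145,18),tr=(85,-145,18),bl=(-85,145,18),pivot=(0,-115,85),head=(0,75,142),guide=(0,-11,70),tabtop=(-45,28,112))
for k,v in L.items(): print(k,(proj(cw,w(*v))[0]*s+[390,0]).round(), "scene",((proj(cs,w(*v))[0]-[180,140])*2.6).round())
print(cw["eye"],manip.current_tool_pos())
wi=viewer.get_image("wrist"); cv2.imwrite("pics/w2.png",cv2.resize(wi[80:250,190:450],None,fx=2.5,fy=2.5,interpolation=cv2.INTER_CUBIC)[:,:,::-1])
E
```

```text
tl [547.  94.] scene [167. 130.]
tr [719. 116.] scene [377. 246.]
bl [544. 214.] scene [ 25. 182.]
pivot [713. 188.] scene [282. 197.]
head [585. 190.] scene [136.  60.]
guide [642. 177.] scene [198. 166.]
tabtop [617. 224.] scene [127. 122.]
[0.63821853 0.11642115 0.36662352] [0.56224961 0.11414409 0.18485108]
```

View pics/w2.png

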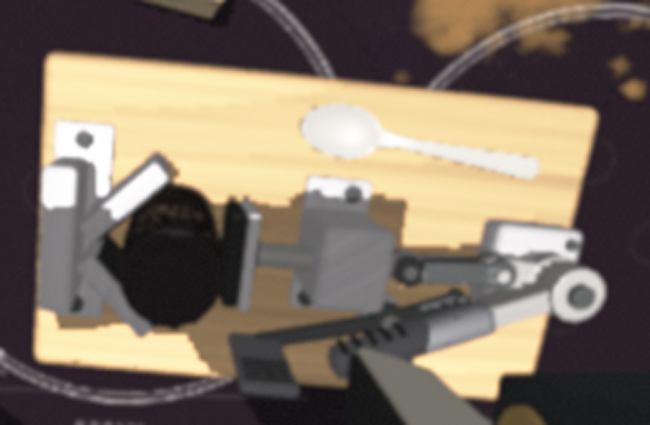

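```bash
python3 - <<'E'
from h import *
cw=viewer.get_calibration("wrist"); print(cw["vfov"],cw["cx"],cw["cy"],cw["dist_coeffs"], R.from_quat(cw["attitude"]).as_matrix()[:,2])
f=lambda x,y,z:((proj(cw,w(x,y,z))[0]-[190,80])*2.5).round().tolist()
for z in (142,124,106,60): print(z,"c",f(0,75,z),"left",f(0,99.5,z),"right",f(0,50.5,z),"near",f(-24.5,75,z),"far",f(24.5,75,z))
print("pivot",f(0,-115,85),"Vjaw top tips?",f(0,130,78),"tab",f(-45,15,112),f(-45,41,112))
im=cv2.imread("pics/w2.png"); g=cv2.cvtColor(im,6)
m=(g<45).astype(np.uint8); m[:, :110]=0; m[:,222:]=0; m[:170]=0; m[350:]=0
ys,xs=np.nonzero(m); 
for y in range(190,345,10):
    x=xs[ys==y]; print(y,(x.min(),x.max()) if len(x) else None, end=" ")
E
```

```text
71.29793204291227 257.4480514618274 190.5894473889523 [-0.05492798  0.          0.          0.          0.        ] [-0.28343615 -0.00928551 -0.95894616]
142 c [166.0, 302.0] left [97.0, 296.0] right [235.0, 308.0] near [161.0, 365.0] far [172.0, 235.0]
124 c [166.0, 287.0] left [102.0, 281.0] right [230.0, 292.0] near [161.0, 347.0] far [172.0, 224.0]
106 c [167.0, 274.0] left [106.0, 269.0] right [227.0, 279.0] near [161.0, 330.0] far [172.0, 214.0]
60 c [167.0, 246.0] left [115.0, 242.0] right [218.0, 251.0] near [162.0, 296.0] far [171.0, 195.0]
pivot [584.0, 296.0] Vjaw top tips? [43.0, 246.0] tab [300.0, 392.0] [238.0, 387.0]
190 (np.int64(163), np.int64(188)) 200 (np.int64(151), np.int64(203)) 210 (np.int64(138), np.int64(208)) 220 (np.int64(132), np.int64(212)) 230 (np.int64(129), np.int64(214)) 240 (np.int64(110), np.int64(221)) 250 (np.int64(110), np.int64(221)) 260 (np.int64(110), np.int64(221)) 270 (np.int64(110), np.int64(221)) 280 (np.int64(119), np.int64(221)) 290 (np.int64(124), np.int64(221)) 300 (np.int64(129), np.int64(213)) 310 (np.int64(136), np.int64(205)) 320 (np.int64(149), np.int64(195)) 330 None 340 None
```

```bash
cat > turn.py <<'E'
from h import *
np.set_printoptions(precision=2,suppress=True)
P=w(0,74.5,97)
manip.servo_line(P,vel=.15); F0=force(4)
effector.close(35); g=manip.current_finger_gap(); F=force(4)-F0
print("gap",g,"F",F,manip.current_clock())
if .03<g<.055 and np.linalg.norm(F)<15:
    for i in range(1,8):
        manip.servo_line(P,ori=down(-85+10*i),vel=.15)
        print(10*i,force()-F0,manip.current_wrist_torque(),round(manip.current_clock(),2))
    print("q7",manip.current_q()[6],"yaw",R.from_quat(manip.current_tcp_rot()).as_matrix()[:2,0],manip.current_finger_gap())
    im=viewer.get_image("wrist"); cv2.imwrite("pics/w3.png",im[:,:,::-1])
E
python3 turn.py
```

```text
gap 0.04868297942417273 F [ 0.72 -1.36  1.7 ] 45.8
10 [-0.28 -3.15  2.51] [-0.59  0.26  0.13] 46.12
20 [-0.73 -3.95  4.14] [-0.95  0.22  0.12] 46.45
30 [-0.69 -5.43  4.59] [-1.28  0.13  0.12] 46.77
40 [-0.94 -5.55  4.17] [-1.35  0.01  0.04] 47.1
50 [ 0.05 -6.21  4.13] [-1.44 -0.01  0.05] 47.42
60 [ 0.38 -6.31  3.4 ] [-1.45 -0.15  0.09] 47.75
70 [ 1.59 -5.46  2.46] [-1.44 -0.33  0.04] 48.08
q7 -1.0289824884859649 yaw [ 0.95 -0.32] 0.04857854358614993
```

```bash
python3 - <<'E'
from h import *
np.set_printoptions(precision=3,suppress=True)
f=lambda:(np.mean([manip.current_wrist_torque() for _ in range(5)],0),manip.current_tau()[6],force(5))
print(*f()); effector.open_jaws(); print(*f(),manip.current_clock())
im=viewer.get_image("wrist"); wi=im[60:260,180:400]
old=cv2.imread("pics/w2.png")[:,:400]
new=cv2.resize(wi,None,fx=2,fy=2,interpolation=cv2.INTER_CUBIC)[:,:,::-1]
cv2.imwrite("pics/w4.png",np.hstack([new[:400],old[:400,:300]]))
E
```

```text
[-1.441 -0.308  0.063] -0.05254566902294755 [ 0.282 -5.674  2.609]
[-0.051 -0.053 -0.033] -0.0016548814892303199 [ 0.716 -0.552 -0.109] 48.9833
```

View pics/w4.png

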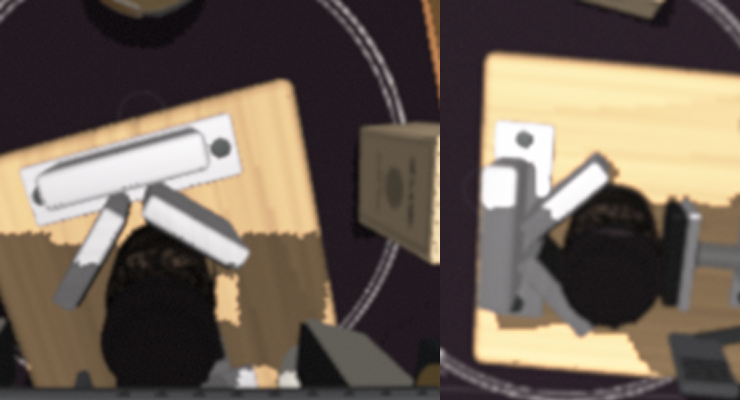

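```bash
cat > turn2.py <<'E'
from h import *
np.set_printoptions(precision=2,suppress=True)
P=w(0,74,97)
manip.servo_line(P,ori=down(-40),vel=.15); manip.servo_line(P,ori=down(-65),vel=.15)
f=lambda:(np.mean([manip.current_wrist_torque() for _ in range(4)],0),manip.current_tau()[6],force(4))
print(*f()); effector.close(45); print(manip.current_finger_gap(),*f())
for d in (1,2,4,14,24,34,44,50):
    manip.servo_line(P,ori=down(-65+d),vel=.15)
    m=f(); y=R.from_quat(manip.current_tcp_rot()).as_matrix()[:2,0]
    print(d,*m,"yaw",round(float(np.degrees(np.arctan2(y[1],y[0])))+3.35,2),round(manip.current_clock(),2))
    if abs(m[0][2])>.9: break
E
python3 turn2.py
```

```text
[ 0.02 -0.    0.02] -0.09194165468215942 [0.02 0.25 0.1 ]
0.04846723400627259 [-0.22 -0.06  0.06] -0.03000853001140058 [ 0.19 -0.74  0.24]
1 [-0.37 -0.13 -0.19] 0.26605647057294846 [ 0.72 -2.26  1.06] yaw -64.03 51.21
2 [-0.58 -0.11 -0.27] 0.2720048278570175 [-0.55 -3.47  0.33] yaw -63.01 51.46
4 [-0.75 -0.24 -0.19] 0.262590441852808 [ 1.61 -3.79  0.61] yaw -61.05 51.71
14 [-0.98 -0.34  0.18] 0.0996883143670857 [ 1.07 -3.08  0.47] yaw -51.19 52.03
24 [-1.22 -0.46  0.1 ] 0.049228129209950566 [ 2.36 -5.37 -0.25] yaw -41.29 52.36
34 [-1.22 -0.59  0.05] 0.05370793864130974 [ 2.   -5.62  0.23] yaw -31.27 52.68
44 [-1.25 -0.7   0.08] 0.04881988512352109 [ 2.68 -4.88 -0.15] yaw -21.28 53.01
50 [-1.26 -0.74  0.07] 0.11924624908715487 [ 3.96 -4.77 -0.97] yaw -15.28 53.27
```

```bash
cat > rel.py <<'E'
from h import *
effector.open_jaws()
manip.servo_line(w(0,74,172),vel=.25)
effector.close(10)
manip.move_pose(w(-85,28,172),down(0))
manip.servo_line(w(-85,28,79),vel=.2)
F0=force(4); x=-81.; log=[]; xc=None; print(manip.current_clock())
X=Rv@[1,0]
while x<-44:
    x+=2.
    manip.servo_line(w(x,28+(0 if xc is None else .2*(x-xc)),79),vel=.06)
    F=force(4)-F0; fx=-F[:2]@X; log.append((x,round(float(fx),1)))
    if xc is None and fx>1.5: xc=x-1
    if np.linalg.norm(F)>13: print("LIMIT"); break
    if xc is not None and x-xc>=15: break
    if manip.current_clock()>67: break
print(xc,log,manip.current_clock())
cv2.imwrite("pics/r1.png",viewer.get_image("scene")[:,:,::-1])
E
python3 rel.py
```

```text
57.1
-58.0 [(-79.0, 1.2), (-77.0, 1.1), (-75.0, 0.7), (-73.0, 0.4), (-71.0, 1.1), (-69.0, 0.9), (-67.0, -0.7), (-65.0, 0.0), (-63.0, 0.3), (-61.0, 0.3), (-59.0, 0.5), (-57.0, 2.0), (-55.0, 3.1), (-53.0, 1.2), (-51.0, 2.1), (-49.0, 0.5), (-47.0, 0.9), (-45.0, 1.3), (-43.0, 1.1)] 61.85
```

```bash
python3 - <<'E'
from h import *
manip.servo_line(w(-80,26,79),vel=.25)
manip.servo_line(w(-85,26,180),vel=.3)
manip.servo_line(w(-120,-190,200),vel=.4)
im=viewer.get_image("scene"); t=viewer.get_image("top"); print(manip.current_clock(),manip.current_force())
a=cv2.resize(im[150:290,185:335],(420,392),interpolation=cv2.INTER_CUBIC)
b=cv2.resize(t[145:245,175:275],(376,376),interpolation=cv2.INTER_CUBIC)
b=cv2.copyMakeBorder(b,0,16,0,0,0)
cv2.imwrite("pics/f1.png",np.hstack([a,b])[:,:,::-1])
c=viewer.get_calibration("scene")
for x in (60,75): print(x,((proj(c,[w(0,x,142),w(0,x,106)])-[185,150])*2.8).round().tolist())
E
```

```text
63.525 [0.10366965 0.73896825 1.09532221]
60 [[143.0, 42.0], [145.0, 82.0]]
75 [[132.0, 36.0], [134.0, 76.0]]
```

View pics/f1.png

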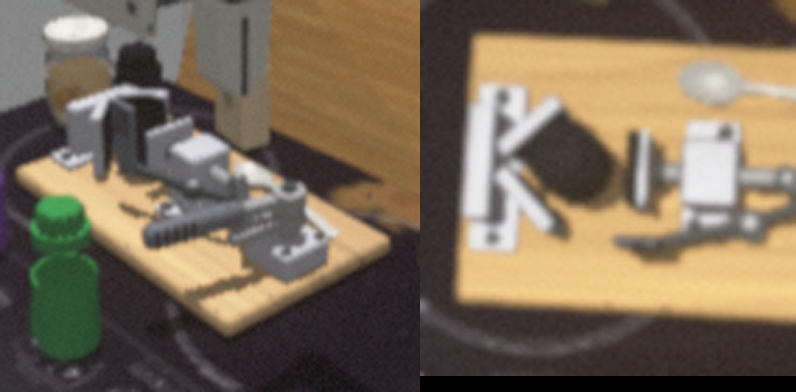

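```bash
python3 -c "
from bench import manip
manip.hand_in(); print(manip.current_clock())"
```

```text
the job is handed in; nothing more can be done
the job is handed in; nothing more can be done
```

I clamped the mill, turned its head and released the clamp, then handed the job in at about 63.5 s of the 72 s allowed.

- **Clamping:** I swung the lever shut through its peak effort of about 9.7 N (11 N in all). The effort faded to nothing at dead centre, then rose to about 9 N against the hard stop. The handle stayed locked when I let go of it.
- **First attempt missed:** My first lever swing passed over the handle without touching it. In the pictures the shut fingertips sit about 15–20 mm above the reported tool point, so I lowered the tool and repeated the swing. That cost about 20 s.
- **Turning the head:** I gripped the head (gap 48.7 mm) and turned the gripper 70° anticlockwise, then regripped and turned another 50°.
- **Turn check:** The wrist torque read near zero after the large steps. In small steps it was 0.2–0.3 N m, in line with the stated stiffness, so the head was turning against a held body. I could not see the head's turn in the pictures.
- **Releasing:** I pushed the tab about 15 mm with no more than about 3 N.
- **Last check:** The final pictures show:
  - the handle sprung back open and the pad drawn back;
  - the mill standing upright at its seat with a gap to the pad;
  - the spoon, honey jar and green look-alike where they were, though these pictures do not take in everything else on the hob;
  - the gripper clear of everything.

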